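Index the cell turret and refit the interlocked cover of a bench reader

TASK

The sloping-deck cell reader has been left open and off station. Using the knob, turn its turret through the click stops until the one capped tube stands squarely in front of the reading head's window. Then take the grey cover by the handle, bring its flat steel tongue straight into the slot of the interlock switch on the deck and carry it down, without forcing or dropping it, until the tongue is fully home and the cover rim lies flat on the sloping deck; let go and leave the neighbouring things where they are.

Things in the scene. Friction and masses are not known exactly. Their poses are not given: they have to be found in the camera images.
- reader: Bench cell reader: white wedge housing 180 wide (y) x 200 deep (x) x 126 high, fixed to the worktop; low nose (30 high) on its -x side, top sloping up at 30 degrees toward +x. Origin: centre of its underside, z up. It stands on the left or the right, turned up to 0.3 rad, the cover in the other place.
- deck: Grey sloping deck plate fixed on the reader, x -97 to 83, y -84 to 84. Origin on the turret's axis, upper face at z = 1.5 mm; z square to the deck (leans 30 degrees from vertical toward the nose), x up the slope. In its frame, mm: reading head, black block with a round window, x 50 to 64, y -18 to 18, 36 high; interlock switch, centre x -76, y 0, 30 (x) x 50 (y) x 40 high.
- slot_mouth (a point): Centre of the slot's mouth in the top of the interlock switch, at (-76, 0, 41.5) mm in the deck's frame, axes as the deck's. The slot is 7 wide (x) and 21 long (y), with a 4 mm 45-degree lead-in all round, and runs square to the deck down to its face. A light sprung plunger (under 1 N) waits at its foot.
- knob_grip (a point): Middle of the turret's round black fluted knob, 33 diameter, on the turret's axis, at (0, 0, 61.5) mm in the deck's frame; the knob spans z 45.5 to 72.5. It stands on a 20 mm spindle over the turret disc (91 diameter, top at z 13.5). Axes turn with the turret, z square to the deck.
- cell_cap (a point): Top centre of the one capped tube in the turret: cap 15 diameter, standing 26 out of the disc, 36 from the turret's axis, top at z 39.5 mm in the deck's frame. The other eleven stations are empty dark holes.
- turret (a joint): Turret angle, rad: 0 when the tube stands in front of the reading head (on the deck's +x side), positive counter-clockwise seen from above the deck. Click stops every 30 degrees (0.5236 rad), about 0.1 N m to leave one; let go between stops it snaps into the nearer. It starts one to three stops on the positive side.
- cover: Lift-off cover: grey open-bottomed box 132 (x) x 116 (y) x 80 high, walls 4, 0.25 to 0.5 kg, standing on its rim on the worktop, turned up to 0.5 rad. Origin: centre of the rim plane, z up; -x is the side with the steel bracket and tongue. Fully home its axes are parallel to the deck's and its origin is at (11, 0, 1.5) mm in the deck's frame.
- cover_handle (a point): Centre of the cover's black handle bar, 16 thick (x) x 84 long (y) x 14 high, at (0, 0, 110) mm in the cover's frame. Free between its two posts: 56 along y; gap under the bar: 23. Axes as the cover's.
- tongue_tip (a point): Middle of the lower end of the cover's flat steel tongue, 4 thick (x) x 18 wide (y), at (-87, 0, 5) mm in the cover's frame; the tongue points down (-z) from a bracket whose shelf is 46 above the rim plane. Fully home it is at (-76, 0, 6.5) mm in the deck's frame, 35 below the slot's mouth. Axes as the cover's.
- plunger (a joint): Travel of the sprung plunger at the foot of the slot, m: 0 with no tongue in it, about 0.007 with the tongue fully home.
- dish: Bystander: flat round dish, 60 diameter x 17 high, near the middle in front; origin: centre of its underside.
- counter: Bystander: round white hand counter, 65 x 45 x 26 high, in front on the right; origin: centre of its underside.
- beaker_0: Bystander: clear beaker, 54 diameter x 68 high, on the right; origin: centre of its underside.

How it is judged (in metres and radians):
On the way, in this order (a step that is already met when the one before it is completed fails the run):
1. the turret rests in the stop that puts the tube in front of the reading head (value of joint turret between -0.1 and 0.1 rad), for 0.3 s.
2. the tongue is carried straight down the slot in the gripper to within 10 mm of home (x of tongue_tip in the frame of deck between -0.0795 and -0.0725 m and y of tongue_tip in the frame of deck between -0.0035 and 0.0035 m and z of tongue_tip in the frame of deck below 0.0165 m and angle between the z axis of cover and the z axis of deck, either way round below 0.09 rad and contact force between the fingers and cover above 1 N), for 0.1 s.
At the end, for the whole second after the job is handed in: Turret within 0.1 rad of the stop with the tube before the reading head; tongue tip within 3 mm of its home depth and 3.5 mm of the slot's middle, plunger pressed over 4.5 mm; cover square to the deck within 0.04 rad (turn 0.1), at rest and let go (all of step 1 and x of tongue_tip in the frame of deck between -0.0795 and -0.0725 m and y of tongue_tip in the frame of deck between -0.0035 and 0.0035 m and z of tongue_tip in the frame of deck below 0.0095 m and value of joint plunger above 0.0045 m and angle between the z axis of cover and the z axis of deck, either way round below 0.04 rad and angle between the x axis of cover and the x axis of deck, either way round below 0.1 rad and linear speed of cover below 0.01 m/s and contact force between the fingers and cover below 0.1 N); the robot touches nothing.
It fails at once if the cover is forced against the reader with more than 80 N (contact force between cover and reader above 80 N).
It fails at once if a bystander (dish, counter or beaker) is pushed more than 30 mm (distance of any of dish, counter, beaker_0 from where it was at the start of the episode above 0.03 m).
It also fails if it takes over 67 s, if anything falls off the work surface, if the arm or the gripper's body presses on something with over 40 N, if the wrist force passes 120 N, or if a joint passes its speed limit or range.

ROBOT

A 6-joint arm with a two-finger parallel gripper is mounted at the origin on a cart in front of the work surface, level with it; the furniture and walls round the work are solid. World frame = base frame: x ahead of the robot, y to its left, z up, the work surface at z = 0. Lengths are in mm, angles in rad, forces in N, time in s.
With the tool pointing down it reaches from about 300 to 775 mm from the base axis. Payload 14.6 kg.
Tool frame: the origin (TCP) lies midway between the tips of the shut fingers; the grasp point (between the pads) lies behind it (manip.grip_depth is the z of the grasp point in the tool frame, in mm); z points along the fingers, y is the line along which they close (so a half turn about z gives the same grasp; the last joint's range is limited). The gripper opens to 94 mm and grips with 3 to 60 N. Pads are 16 mm wide; open, the fingers measure 119 mm over their backs; the gripper's body (75 mm by 177 mm) begins 78 mm behind the grasp point.
Start: joints at [-1.37, 0.3, 1.521, -0, 1.321, -0.067], TCP at [145.529, -530.387, 180.746] pointing down, gripper open.
Joint ranges: [-3.03, 3.03], [-0.79, 2.21], [0.23, 2.52], [-1.04, 4.18], [0, 3.07], [-2.55, 2.55]. Speed limits (rad/s): [2.22, 2.22, 2.57, 3.14, 3.14, 3.14].

INTERFACE

Orientations are given as [roll, pitch, yaw] about the fixed x, y, z axes, in that order (R = Rz(yaw) Ry(pitch) Rx(roll)).
In Python, from cell import manip gives the robot as it stands.
- The arm moves only by the shell command python3 nudge.py 'ROWS' [OPENING] [FORCE]. ROWS is a JSON list of rows, 1 to 5 of them, each of 6 numbers: dx, dy, dz in mm, then a rotation vector rx, ry, rz in rad; each row is the pose to reach, as a shift and turn from the pose commanded when the command began, along the tool's axes at that moment; what a row does not reach only later rows make up. A row lasts 1/10 s, in which the tool goes at most 50 mm and 0.15 rad, less where a joint would pass 70% of its speed; a pose out of reach is approached as far as the arm can. OPENING is the finger opening in mm, set as the command begins (- or left out keeps the last). The fingers move at their own pace and stop on an object; FORCE is the grip in N (left out, the last holds). Time passes only in rows, so rows that do not move let the fingers close. It prints the time, the measured TCP pose, the force, the opening and the grip force at its end.
- manip.read_state(): the state, without advancing time (a new reading comes with each control period).
- manip.camera(name): name is "side" or "top"; returns (picture, depth): 400x640x3 uint8, red, green, blue; 400x640 float32, mm along the optical axis (not along the pixel's ray), 0 where there is no reading.
- manip.camera_info(name): a dict with "K" (3x3 intrinsics, pixels), "rvec" (rotation vector, rad) and "tvec" (3), from world to camera coordinates, as OpenCV has them. Camera axes: x right, y down, z forward; pixel columns grow to the right and rows downward; lengths in mm; the calibration is good to about 2 mm. A picture is of the moment at which its call begins. camera_info takes no time and is no camera call.
- manip.sign_off(): hands the job in; it is judged then, once.
The state is a dict: "clock": time; "joints": joint angles; "qd": joint speeds; "effort": joint torques, N m; "eef_pos": TCP position; "eef_rot": TCP orientation; "wrist_force": force on the tool from outside, world axes, zero at the start; "moment": the same for the moment, N m; "finger_gap": finger opening in mm; "finger_force": force on a finger pad.
Only numpy, scipy, OpenCV 4.12 (cv2) and the standard library are available. Lean on these libraries where they do the work, as an engineer would, in place of code of your own. Each camera call takes 0.05 s, during which the arm holds its last target. There are 200 camera calls.

## Working session

There is one attempt and no reset: what is moved stays moved. The work goes in short steps, Python scripts to look and compute and a shell command to move; the robot and the scene stay as the last step left them, time stands still between calls to the robot, and variables do not carry over. Pictures are saved under pics/ and viewed, at most 10 in all, crops included, and the job is handed in when it is done.

```bash
ls; mkdir -p pics; python3 - <<'E'
from cell import manip
import cv2,numpy as np
ims=[]
for n in("side","top"):
    p,d=manip.camera(n); np.savez(f"{n}0.npz",p=p,d=d)
    cv2.imwrite(f"pics/{n}0.png",p[:,:,::-1])
    i=manip.camera_info(n); print(n,i)
    R=cv2.Rodrigues(np.array(i["rvec"],float))[0]; print("campos",-R.T@np.array(i["tvec"]).ravel())
print(manip.read_state(),manip.grip_depth)
E
```

```text
cell.py
nudge.py
pics
side {'K': array([[516.00436429,   0.        , 315.91641472],
       [  0.        , 516.00436429, 198.50937889],
       [  0.        ,   0.        ,   1.        ]]), 'rvec': array([ 2.46154253,  0.43884571, -0.14376775]), 'tvec': array([-446.94966375,  -78.98091417, 1431.45872844])}
campos [ 736.26874361 -715.96647437 1095.61691421]
top {'K': array([[367.07363682,   0.        , 326.09966559],
       [  0.        , 367.07363682, 198.44222588],
       [  0.        ,   0.        ,   1.        ]]), 'rvec': array([ 2.1839511 , -2.14945041,  0.14226016]), 'tvec': array([-41.5846615 , 488.44511018, 968.16760301])}
campos [ 371.60651597  -21.58256576 1019.36215712]
{'clock': 0.1, 'joints': array([-1.36962031e+00,  3.00395059e-01,  1.52153613e+00, -5.33090281e-06,
        1.32069913e+00, -6.66339717e-02]), 'qd': array([-6.51943349e-05, -1.53600380e-03, -1.28567861e-03, -1.90736623e-03,
        7.17462298e-04, -1.10376871e-04]), 'effort': array([-3.99223090e-04, -5.32644761e+01, -3.53284800e+01,  7.09098321e-02,
        2.34447228e-02, -6.20206674e-05]), 'eef_pos': array([ 145.46498579, -530.13648289,  180.24707124]), 'eef_rot': array([-3.14055695e+00, -6.39403350e-05,  2.67811281e-01]), 'wrist_force': array([-0.34478157, -0.40562305,  0.1382229 ]), 'moment': array([-0.00300545, -0.02113449, -0.05870831]), 'finger_force': 0.0, 'finger_gap': 94.00662038542205} -18.8
```
View pics/side0.png

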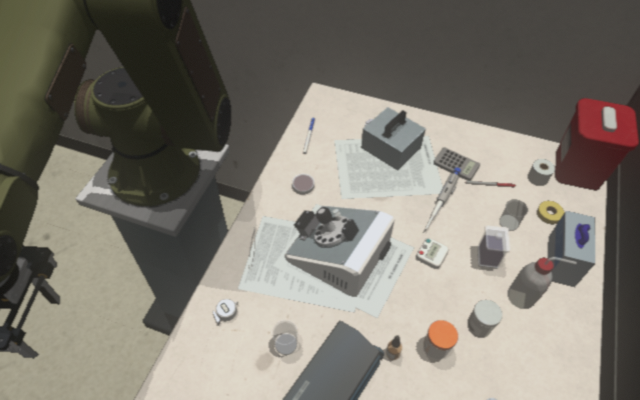

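View pics/top0.png

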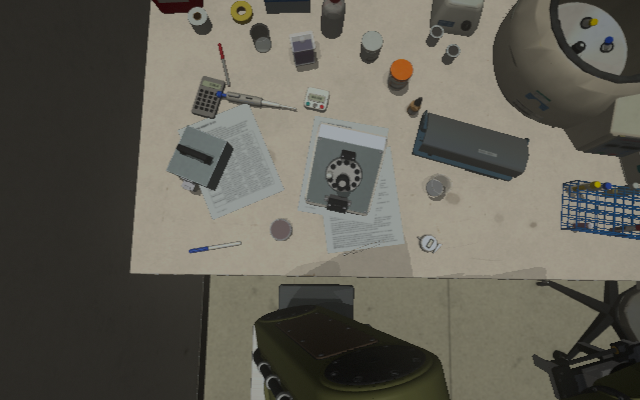

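The side view shows the reader at about (345,245) and the cover at (393,137). In the top view the reader is at about (345,175), the cover at (200,155), the dish at (281,229), the counter at (428,243) and the beaker at (436,187). Next I'll enlarge these areas.

```bash
python3 - <<'E'
import cv2,numpy as np
t=np.load("top0.npz")["p"][:,:,::-1]; s=np.load("side0.npz")["p"][:,:,::-1]
def cr(im,x,y,w,h,f): return cv2.resize(im[y:y+h,x:x+w],None,fx=f,fy=f,interpolation=cv2.INTER_CUBIC)
a=cr(t,295,115,100,100,4);b=cr(s,285,195,100,100,4)
c=cr(t,160,115,80,80,2.5);d=cr(s,355,100,80,80,2.5)
im=np.vstack([np.hstack([a,b]),np.hstack([c,d,np.zeros((200,400,3),np.uint8)])])
cv2.imwrite("pics/z1.png",im)
E
```

View pics/z1.png

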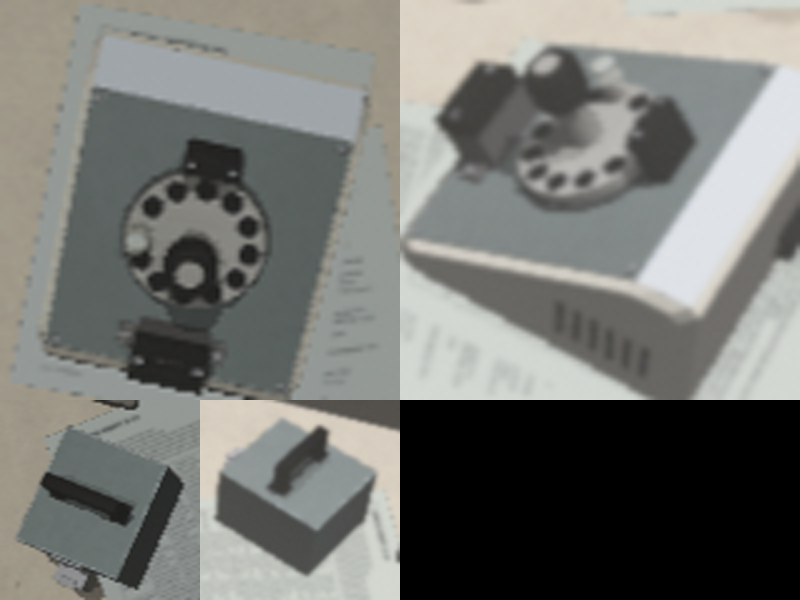

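```bash
cat > h.py <<'E'
import numpy as np,cv2
from cell import manip
def cam(n):
    i=manip.camera_info(n); return i["K"],cv2.Rodrigues(np.array(i["rvec"],float))[0],np.array(i["tvec"],float).ravel()
def cloud(n,d):
    K,R,t=cam(n); v,u=np.mgrid[:400,:640]
    c=np.dstack([(u-K[0,2])/K[0,0]*d,(v-K[1,2])/K[1,1]*d,d])
    return (c-t)@R
def proj(n,P):
    K,R,t=cam(n); c=np.atleast_2d(P)@R.T+t; return (c@K.T)[:,:2]/c[:,2:]
def ray(n,uv):
    K,R,t=cam(n); return -R.T@t, R.T@np.linalg.solve(K,[uv[0],uv[1],1])
E
python3 - <<'E'
from h import *
for n,box,cb in(("top",(300,135,390,215),(160,115,240,195)),("side",(285,195,395,300),(355,100,435,180))):
    z=np.load(n+"0.npz"); P=cloud(n,z["d"]); rgb=z["p"].astype(int)
    hsv=cv2.cvtColor(z["p"],cv2.COLOR_RGB2HSV)
    x0,y0,x1,y1=box; Q=P[y0:y1,x0:x1].reshape(-1,3); H=hsv[y0:y1,x0:x1].reshape(-1,3)
    print(n,"table z",np.median(P[225:260,300:360,2]) if n=="side" else np.median(P[240:265,180:260,2]))
    # plane by RANSAC on points off the table
    m=(Q[:,2]>20)&(Q[:,2]<150)&(z["d"][y0:y1,x0:x1].ravel()>0); A=Q[m]; best=0
    rng=np.random.default_rng(0)
    for _ in range(600):
        a,b,c=A[rng.choice(len(A),3,False)]; nn=np.cross(b-a,c-a); l=np.linalg.norm(nn)
        if l<100: continue
        nn=nn/l*np.sign(nn[2] or 1)
        if abs(nn[2]-.866)>.05: continue
        k=np.abs((A-a)@nn)<2
        if k.sum()>best: best=k.sum(); inl=k
    for _ in range(3):
        c=A[inl].mean(0); nn=np.linalg.svd(A[inl]-c,full_matrices=False)[2][2]; nn*=np.sign(nn[2]); inl=np.abs((A-c)@nn)<2.
    print(" plane n",nn,"tilt",np.degrees(np.arccos(nn[2])),"yaw",np.arctan2(-nn[1],-nn[0]),"N",inl.sum(),"d",nn@c)
    # colour of deck pixels
    Hm=H[m][inl]; print(" hsv med",np.median(Hm,0))
    # deck rect: project inliers to plane
    yaw=np.arctan2(-nn[1],-nn[0]); ez=nn; ey=np.cross(ez,[np.cos(yaw),np.sin(yaw),0]); ey/=np.linalg.norm(ey); ex=np.cross(ey,ez)
    D=np.c_[(A[inl]-c)@ex,(A[inl]-c)@ey].astype(np.float32); r=cv2.minAreaRect(D)
    ctr=c+ex*r[0][0]+ey*r[0][1]; print(" rect",r,"ctr",ctr)
    # cover
    x0,y0,x1,y1=cb; Q=P[y0:y1,x0:x1].reshape(-1,3); 
    for lo,hi in((76,85),(108,122)):
        k=(Q[:,2]>lo)&(Q[:,2]<hi); r=cv2.minAreaRect(Q[k][:,:2].astype(np.float32)); print(" cover",lo,k.sum(),np.median(Q[k][:,2]),r)
E
```

```text
top table z -1.1096694596012098
 plane n [-0.48761735  0.10215505  0.86706036] tilt 29.881189504677504 yaw -0.20651171252974218 N 2427 d -204.634483952361
 hsv med [81. 18. 98.]
 rect ((-5.8047027587890625, 0.632476806640625), (198.81056213378906, 176.18482971191406), 0.16746236383914948) ctr [546.376951   -76.86791673  80.3183341 ]
 cover 76 1812 78.6241312360572 ((590.9249877929688, 305.48321533203125), (117.14804077148438, 131.42190551757812), 69.1378402709961)
 cover 108 211 114.70008561332448 ((590.7318725585938, 305.7230529785156), (84.09261322021484, 16.20456886291504), 68.51345825195312)
side table z 98.36694518492018
 plane n [-0.48218341  0.09429868  0.87098043] tilt 29.42722704994218 yaw -0.193128479995129 N 1725 d -199.12112062921602
 hsv med [ 86.  11. 139.]
 rect ((-15.955581665039062, 17.037216186523438), (179.93052673339844, 195.0208740234375), 88.31574249267578) ctr [549.13234534 -78.54514917  83.89177036]
 cover 76 1242 80.17968174698291 ((590.646728515625, 305.85369873046875), (120.73978424072266, 135.5640869140625), 70.26195526123047)
 cover 108 155 115.82300694350674 ((591.2630615234375, 306.0353698730469), (84.7020034790039, 18.209716796875), 68.11766052246094)
```

```bash
cat > rd.py <<'E'
from h import *
S={}
for n,box in(("top",(300,130,395,216)),("side",(285,195,395,300))):
    z=np.load(n+"0.npz"); P=cloud(n,z["d"]); g=z["p"].astype(float).mean(2)
    nn=np.array([-.5*np.cos(-.2),.5*np.sin(.2),.866]); nn/=np.linalg.norm(nn)
    x0,y0,x1,y1=box; m=np.zeros(g.shape,bool); m[y0:y1,x0:x1]=1
    dist=P@nn; m&=(P[:,:,2]>15)
    h=np.histogram(dist[m],np.arange(-260,-150,1)); pk=h[1][h[0].argmax()]+.5
    k=m&(np.abs(dist-pk)<4); 
    gd=np.median(g[k]); print(n,"pk",pk,"grey deck",gd)
    k&=np.abs(g-gd)<18
    k=cv2.morphologyEx(k.astype(np.uint8),cv2.MORPH_OPEN,np.ones((3,3),np.uint8))
    k=k.astype(bool); A=P[k]; 
    c=A.mean(0); nv=np.linalg.svd(A-c,full_matrices=False)[2][2]; nv*=np.sign(nv[2])
    yaw=np.arctan2(-nv[1],-nv[0]); ez=nv; ey=np.cross(ez,[np.cos(yaw),np.sin(yaw),0]); ey/=np.linalg.norm(ey); ex=np.cross(ey,ez)
    D=np.c_[(A-c)@ex,(A-c)@ey].astype(np.float32); r=cv2.minAreaRect(D); a=r[2]
    if a>45:a-=90
    ctr=c+ex*r[0][0]+ey*r[0][1]
    print(n,k.sum(),"tilt",np.degrees(np.arccos(nv[2])),"yaw n",yaw,"rect",r,"yaw rect",yaw+np.radians(a)/nv[2],"ctr",ctr)
    # dark knob / cap above deck: height above deck
    hgt=(P-c)@nv
    kb=m&(hgt>66)&(hgt<78); print(" knob top pts",kb.sum(),np.median(hgt[kb]),"mean",np.median(P[kb],0),"foot",np.median(P[kb],0)-71*nv)
    r2=cv2.minEnclosingCircle(np.c_[P[kb]@ex,P[kb]@ey].astype(np.float32)); print(" knob r",r2[1], ex*r2[0][0]+ey*r2[0][1]+nv*(nv@c))
    cp=m&(hgt>30)&(hgt<44)&(g>120); print(" cap",cp.sum(),np.median(P[cp],0) if cp.any() else "", np.argwhere(cp).mean(0))
E
python3 rd.py
```

```text
top pk -205.5 grey deck 94.66666666666667
top 2579 tilt 30.000295102826996 yaw n -0.20081465924578432 rect ((-8.817756652832031, -0.10565948486328125), (181.5, 166.38356018066406), 0.2525734603404999) yaw rect -0.19572444875600295 ctr [541.1413236  -75.76154793  77.43668625]
 knob top pts 138 70.32860024806197 mean [514.03929856 -70.75611464 143.50884954] foot [548.82621526 -77.83728063  82.02122872]
 knob r 16.717792510986328 [548.50209973 -78.61739683  81.92997193]
 cap 18 [538.12877252 -37.82402481 115.40451231] [174.66666667 328.55555556]
side pk -204.5 grey deck 137.0
side 1597 tilt 29.96324180351479 yaw n -0.20113282847977104 rect ((-22.093536376953125, 19.65472412109375), (168.339599609375, 180.71548461914062), 89.77705383300781) yaw rect -0.20562427261733054 ctr [542.26046618 -76.38959137  80.0120838 ]
 knob top pts 104 70.85740576052905 mean [515.56326253 -72.94862338 146.23979278] foot [550.30895463 -80.03291159  84.72922668]
 knob r 17.797271728515625 [549.86579708 -78.09475604  84.50452114]
 cap 70 [536.7448381  -44.55799476 113.664692  ] [215.9        323.74285714]
```

```bash
cat > t.py <<'E'
from h import *
from scipy.spatial.transform import Rotation as Ro
DY=-.20; F=np.array([548.5,-77.7,83.1])
RD=(Ro.from_euler('z',DY)*Ro.from_euler('y',-np.pi/6)); O=F-1.5*RD.as_matrix()[:,2]
CY=-.372; C=np.array([591,305.7,0.])
def deck(p): return O+RD.apply(p)
def indeck(P): return RD.inv().apply(np.asarray(P)-O)
def tool(base,yaw): return base*Ro.from_euler('z',yaw)*Ro.from_euler('x',np.pi)   # tool z along -base z
def now():
    s=manip.read_state(); return np.array(s["eef_pos"]),Ro.from_euler('xyz',s["eef_rot"]),s
def delta(P,R):
    p,r,s=now(); d=r.inv().apply(np.asarray(P)-p); v=(r.inv()*R).as_rotvec()
    print("delta",np.round(d,1),np.round(v,3),"| rows",max(np.linalg.norm(d)/50,np.linalg.norm(v)/.15).round(1))
E
python3 - <<'E'
from t import *
print(RD.as_matrix()[:,2],indeck([537.5,-40,114.5]))
R=tool(RD,2.35); print(deck([0,0,100])); delta(deck([0,0,120]),R)
# halfway
E
```

```text
[-0.49003329  0.09933467  0.8660254 ] [-0.12277441 34.76314735 37.82848074]
[500.23172104 -67.91553546 168.40350227]
delta [ 455.5 -356.4   -5.1] [-0.601  0.097 -1.833] | rows 12.9
```

```bash
python3 nudge.py '[[40,-30,0,-0.05,0,-0.14],[80,-62,0,-0.1,0.01,-0.28],[118,-92,0,-0.14,0.02,-0.42],[156,-122,0,-0.19,0.03,-0.56],[195,-153,0,-0.23,0.04,-0.7]]' 60 5
python3 -c "
from t import *
delta(deck([0,0,120]),tool(RD,2.35))"
```

```text
clock: 0.6
eef_pos: [293.7, -329.4, 180.6]
eef_rot: [2.915, 0.041, 0.972]
wrist_force: [0.9, -0.9, -0.3]
finger_gap: 60.9
finger_force: 0.0
delta [328.   17.7 -15.1] [-0.366  0.06  -1.129] | rows 7.9
```

```bash
python3 nudge.py '[[40,2,-2,-0.04,0.01,-0.14],[80,4,-4,-0.09,0.01,-0.28],[125,7,-6,-0.13,0.02,-0.42],[165,9,-8,-0.18,0.03,-0.56],[205,11,-9,-0.23,0.04,-0.7]]'
python3 -c "
from t import *
delta(deck([0,0,120]),tool(RD,2.35))"
```

```text
clock: 1.1
eef_pos: [417.7, -165.6, 183.9]
eef_rot: [2.766, 0.217, 1.656]
wrist_force: [0.0, -0.2, 0.2]
finger_gap: 60.4
finger_force: 0.0
delta [90.5 83.4  9.3] [-0.134  0.022 -0.428] | rows 3.0
```

```bash
python3 nudge.py '[[30,28,3,-0.04,0.01,-0.14],[60,56,6,-0.09,0.01,-0.28],[90.5,83.4,9.3,-0.134,0.022,-0.428],[90.5,83.4,9.3,-0.134,0.022,-0.428],[90.5,83.4,9.3,-0.134,0.022,-0.428]]'
python3 - <<'E'
from t import *
delta(deck([0,0,120]),tool(RD,2.35)); delta(deck([0,0,44]),tool(RD,2.35))
p,r,s=now(); print(s["joints"])
ims=[]
for n in("top","side"):
    a,d=manip.camera(n); u,v=proj(n,p)[0].astype(int); a=np.ascontiguousarray(a[:,:,::-1])
    x=cv2.resize(a[max(v-50,0):v+50,max(u-50,0):u+50],(400,400),interpolation=cv2.INTER_CUBIC); ims.append(x)
cv2.imwrite("pics/k1.png",np.hstack(ims))
E
```

```text
clock: 1.6
eef_pos: [490.0, -67.7, 185.2]
eef_rot: [2.753, 0.355, 2.073]
wrist_force: [0.1, 0.4, 0.6]
finger_gap: 60.3
finger_force: 0.0
delta [ 1.1  1.5 -0.4] [-0.003 -0.002 -0.006] | rows 0.0
delta [ 1.   1.7 75.6] [-0.003 -0.002 -0.006] | rows 1.5
[-0.21502321 -0.13205928  2.07353717  0.00977099  0.680085   -0.79362885]
```

View pics/k1.png

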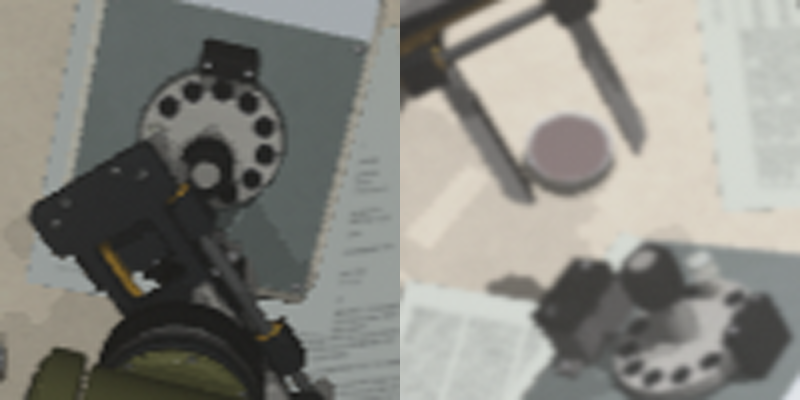

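The knob sits between the open fingers. In the side view the fingertips at (130,200) and (240,150) of the right crop look a little above the projected TCP at (200,200). I'll measure them in the tool frame.

```bash
python3 - <<'E'
from t import *
p,r,s=now()
for n in("side","top"):
    a,d=manip.camera(n); P=cloud(n,d).reshape(-1,3); d=d.ravel(); L=r.inv().apply(P-p)
    k=(d>0)&(np.abs(L[:,0])<20)&(np.abs(L[:,1])<60)&(L[:,2]>-70)&(L[:,2]<20)
    for sg in(1,-1):
        q=L[k&(L[:,1]*sg>10)]
        if len(q): print(n,sg,len(q),"zmax pct",np.percentile(q[:,2],[50,90,98,100]).round(1),"x",np.percentile(q[:,0],[2,50,98]).round(1),"y",np.percentile(q[:,1],[2,50,98]).round(1))
E
```

```text
side 1 104 zmax pct [-50.9 -34.2 -28.7 -24.4] x [-12.4  -9.5   4.5] y [29.3 35.2 41.3]
side -1 117 zmax pct [-50.  -33.1 -28.2 -25.1] x [-13.2  -9.2   5.7] y [-42.7 -35.1 -31.1]
top 1 23 zmax pct [-43.  -31.2 -27.9 -25.8] x [-11.2 -10.6  -6.1] y [30.3 36.5 40.1]
top -1 36 zmax pct [-43.3 -28.7 -26.6 -24.8] x [-10.8  -9.7   5.1] y [-41.4 -33.7 -31.6]
```

```bash
cat > tips.py <<'E'
from t import *
p,r,s=now(); print("gap",s["finger_gap"])
a,d=manip.camera("side"); P=cloud("side",d).reshape(-1,3); d=d.ravel(); L=r.inv().apply(P-p)
k=(d>0)&(np.abs(L[:,0])<20)&(np.abs(L[:,1])<60)&(L[:,2]>-70)&(L[:,2]<20)
for sg in(1,-1):
    q=L[k&(L[:,1]*sg>0)]; print(len(q),"z",np.percentile(q[:,2],[50,90,98,100]).round(1),"y",np.percentile(q[:,1],[2,50,98]).round(1))
E
Z='[0,0,0,0,0,0]'
python3 nudge.py '[[0,0,0,0,0,0],[0,0,0,0,0,0],[0,0,0,0,0,0],[0,0,0,0,0,0]]' 37; python3 tips.py; python3 nudge.py '[[0,0,0,0,0,0],[0,0,0,0,0,0],[0,0,0,0,0,0],[0,0,0,0,0,0]]' 10; python3 tips.py
```

```text
clock: 2.2
eef_pos: [490.3, -68.2, 185.7]
eef_rot: [2.753, 0.356, 2.072]
wrist_force: [-0.1, 0.3, 0.6]
finger_gap: 37.1
finger_force: 0.0
gap 37.11516678395912
103 z [-48.8 -34.4 -28.3 -26.4] y [17.8 24.1 29.8]
115 z [-50.1 -32.5 -27.3 -26.5] y [-31.8 -24.2 -19.6]
clock: 2.65
eef_pos: [490.3, -68.0, 185.6]
eef_rot: [2.753, 0.356, 2.073]
wrist_force: [-0.8, -0.0, 0.7]
finger_gap: 10.8
finger_force: 0.0
gap 10.770151268558708
108 z [-50.6 -33.3 -26.9 -24.9] y [ 4.7 10.8 16.7]
112 z [-49.2 -31.3 -28.6 -24.5] y [-18.5 -10.6  -6.4]
```

```bash
python3 - <<'E'
from t import *
p=np.array([145.5,-530.1,180.2]); r=Ro.from_euler('xyz',[-3.14056,0,.2678])
print(proj("side",p))
z=np.load("side0.npz"); a=z["p"]; P=cloud("side",z["d"]).reshape(-1,3); L=r.inv().apply(P-p)
k=(z["d"].ravel()>0)&(np.abs(L[:,0])<25)&(np.abs(L[:,1])<75)&(L[:,2]>-90)&(L[:,2]<30); print(k.sum())
for sg in(1,-1):
    q=L[k&(L[:,1]*sg>0)]
    if len(q):print(len(q),"z",np.percentile(q[:,2],[50,90,98,100]).round(1),"y",np.percentile(q[:,1],[2,50,98]).round(1))
p,r,s=now(); u,v=proj("side",p)[0]; print(u,v)
a,d=manip.camera("side"); u,v=int(u),int(v)
x=np.ascontiguousarray(a[v-40:v+20,u-45:u+35,::-1])
x=cv2.resize(x,None,fx=8,fy=8,interpolation=cv2.INTER_CUBIC)
for zz in(0,-10,-20,-30):
    for yy in (0,):
        q=proj("side",p+r.apply([0,yy,zz]))[0]; cv2.circle(x,(int((q[0]-u+45)*8),int((q[1]-v+40)*8)),4,(0,0,255),-1)
cv2.imwrite("pics/tip.png",x)
E
```

```text
[[ 50.36192206 332.91174421]]
457
208 z [-56.8 -37.  -28.5 -23.5] y [47.4 56.7 60.3]
249 z [-59.3 -33.8 -28.8 -25.1] y [-57.4 -47.7 -45.4]
311.53147772826196 196.5347428767148
```

View pics/tip.png

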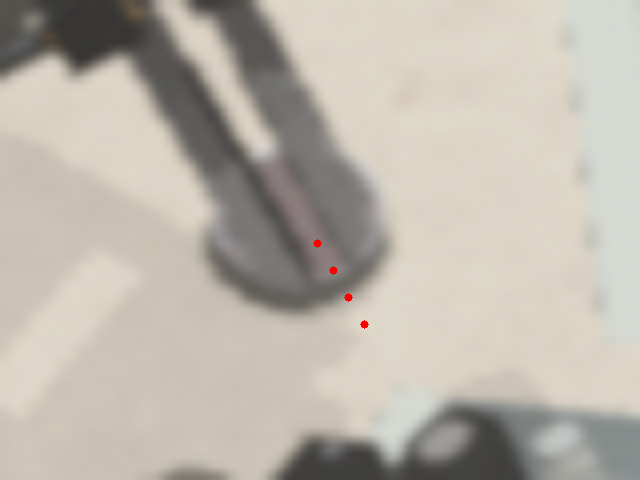

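The fingers are nearly shut over the dish at about (300,230). Their visible tips lie near the -20 mm mark at (333,270), not at the TCP (364,324). I'll go deep on the knob, which works with either reading, and watch the force.

```bash
python3 -c "
from t import *
delta(deck([0,0,44]),tool(RD,2.35))"; python3 nudge.py '[[1,1.5,0,0,0,0],[1,1.5,10,0,0,0],[1,1.5,25,0,0,0],[1,1.5,40,0,0,0],[1,1.5,50,0,0,0]]' 46
python3 nudge.py '[[0,0,6,0,0,0],[0,0,12,0,0,0],[0,0,18,0,0,0],[0,0,25,0,0,0],[0,0,25,0,0,0]]'
python3 - <<'E'
from t import *
p,r,s=now(); print(indeck(p))
delta(deck([0,0,30]),tool(RD,2.35))
a,d=manip.camera("side"); x=a[190:270,270:390,::-1]
cv2.imwrite("pics/k2.png",cv2.resize(x,None,fx=6,fy=6,interpolation=cv2.INTER_CUBIC))
E
```

```text
delta [ 1.6  1.5 75.8] [-0.003 -0.    -0.006] | rows 1.5
clock: 3.25
eef_pos: [515.6, -71.4, 140.9]
eef_rot: [2.754, 0.356, 2.073]
wrist_force: [0.0, 0.6, -0.7]
finger_gap: 45.0
finger_force: 0.0
clock: 3.75
eef_pos: [527.6, -73.9, 120.1]
eef_rot: [2.753, 0.356, 2.073]
wrist_force: [-1.0, 0.8, 0.9]
finger_gap: 46.3
finger_force: 0.0
[ 0.06583048 -0.47033922 44.12967337]
delta [ 0.4  0.3 14.1] [-0.003 -0.001 -0.006] | rows 0.3
```

View pics/k2.png

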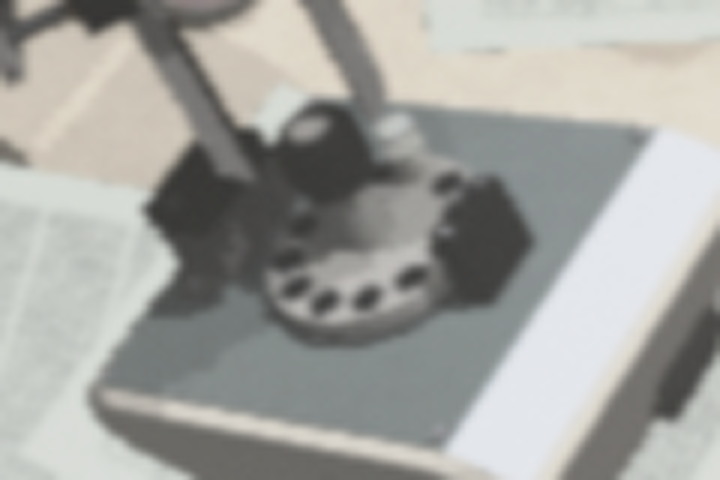

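The left finger ends at about (250,185) and the right one at (375,120), either side of the knob at (325,150) and clear of the cap at (400,130). I'll go 12 mm deeper and close.

```bash
python3 nudge.py '[[0.3,0.3,4,0,0,0],[0.3,0.3,8,0,0,0],[0.3,0.3,12,0,0,0],[0.3,0.3,12,0,0,0]]'
python3 nudge.py '[[0,0,0,0,0,0],[0,0,0,0,0,0],[0,0,0,0,0,0],[0,0,0,0,0,0],[0,0,0,0,0,0]]' 20 25
```

```text
clock: 4.2
eef_pos: [533.5, -74.7, 109.8]
eef_rot: [2.753, 0.356, 2.073]
wrist_force: [-0.2, -0.1, 1.2]
finger_gap: 45.9
finger_force: 0.0
clock: 4.7
eef_pos: [534.1, -74.4, 110.9]
eef_rot: [2.751, 0.357, 2.072]
wrist_force: [6.6, 3.8, -3.4]
finger_gap: 32.1
finger_force: 25.0
```

```bash
python3 nudge.py '[[0,0,0,0,0,0.12],[0,0,0,0,0,0.24],[0,0,0,0,0,0.36],[0,0,0,0,0,0.48],[0,0,0,0,0,0.6]]'
python3 nudge.py '[[0,0,0,0,0,0.12],[0,0,0,0,0,0.24],[0,0,0,0,0,0.36],[0,0,0,0,0,0.48],[0,0,0,0,0,0.6]]'
python3 nudge.py '[[0,0,0,0,0,0.12],[0,0,0,0,0,0.24],[0,0,0,0,0,0.37],[0,0,0,0,0,0.37],[0,0,0,0,0,0.37]]'
python3 - <<'E'
from t import *
p,r,s=now(); print(indeck(p),(RD.inv()*r).as_euler('xyz'),s["joints"],s["moment"])
E
```

```text
clock: 5.2
eef_pos: [533.2, -74.7, 110.3]
eef_rot: [2.627, 0.085, 1.516]
wrist_force: [-3.5, 0.2, 1.0]
finger_gap: 32.5
finger_force: 25.0
clock: 5.7
eef_pos: [532.2, -74.3, 109.7]
eef_rot: [2.663, -0.207, 0.99]
wrist_force: [-12.5, 4.7, 3.9]
finger_gap: 32.5
finger_force: 25.0
clock: 6.2
eef_pos: [531.8, -73.8, 109.3]
eef_rot: [2.763, -0.361, 0.643]
wrist_force: [-14.1, 7.4, 5.8]
finger_gap: 32.6
finger_force: 25.0
[-1.68209129  0.46296574 32.77998616] [-3.1376811   0.00532003  0.7737631 ] [-0.20781571  0.08591451  2.06008147  0.00639233  0.47855197  0.78457836] [1.3376057  2.02106184 0.58848709]
```

```bash
python3 nudge.py '[[0,0,0,0,0,0],[0,0,0,0,0,0],[0,0,0,0,0,0],[0,0,0,0,0,0]]' 46 10
python3 nudge.py '[[0,0,-15,0,0,0],[0,0,-35,0,0,0],[0,0,-60,0,0,0],[0,0,-95,0,0,0],[0,0,-130,0,0,0]]'
python3 - <<'E'
from t import *
cp={}
for n in("top","side"):
    a,d=manip.camera(n); g=a.astype(float).mean(2); P=cloud(n,d); L=indeck(P.reshape(-1,3)).reshape(P.shape)
    rr=np.hypot(L[:,:,0],L[:,:,1])
    k=(d>0)&(L[:,:,2]>34)&(L[:,:,2]<44)&(rr<48)&(rr>22)&(g>115)
    q=L[k]; print(n,k.sum(), np.median(q,0) if len(q) else "", np.degrees(np.arctan2(np.median(q[:,1]),np.median(q[:,0]))) if len(q) else "")
    u,v=proj(n,deck([0,0,10]))[0].astype(int); cp[n]=cv2.resize(a[v-40:v+40,u-40:u+40,::-1],(400,400),interpolation=cv2.INTER_CUBIC)
cv2.imwrite("pics/c1.png",np.hstack([cp["top"],cp["side"]]))
E
```

```text
clock: 6.6
eef_pos: [533.6, -74.8, 110.6]
eef_rot: [2.758, -0.363, 0.645]
wrist_force: [0.4, 0.0, 0.2]
finger_gap: 45.7
finger_force: 0.0
clock: 7.1
eef_pos: [469.3, -61.6, 224.0]
eef_rot: [2.759, -0.363, 0.644]
wrist_force: [-0.5, 0.2, -0.2]
finger_gap: 45.9
finger_force: 0.0
top 21 [36.59910287  0.96759572 38.75165335] 1.514415267330877
side 33 [38.17538117 -0.76740308 39.6307584 ] -1.1516070100155866
```

View pics/c1.png

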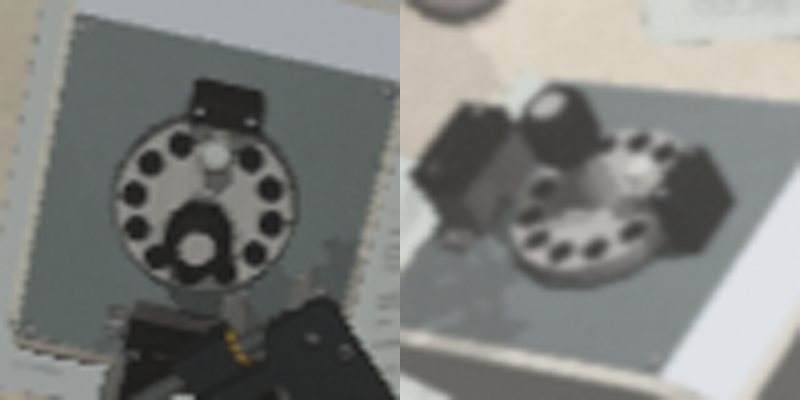

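The tube now stands in front of the reading head (cap at (215,157) in the left crop, head at (228,105)). The measured angle is within ±1.5° of zero. Next is the cover.

```bash
cat >> t.py <<'E'
RC=Ro.from_euler('z',CY)
E
python3 -c "
from t import *
delta([591,305.7,200],tool(RC,np.pi/2))"
```

```text
delta [ 286.5 -257.1   45.8] [ 0.476 -0.248 -0.61 ] | rows 7.8
```

```bash
python3 nudge.py '[[36,-32,-5,0.06,-0.03,-0.08],[72,-64,-8,0.12,-0.06,-0.15],[108,-96,-5,0.18,-0.09,-0.23],[144,-129,0,0.24,-0.12,-0.31],[180,-160,10,0.3,-0.16,-0.38]]' 60
python3 -c "
from t import *
delta([591,305.7,200],tool(RC,np.pi/2))"
```

```text
clock: 7.7
eef_pos: [537.8, 172.1, 222.2]
eef_rot: [2.986, -0.105, 0.979]
wrist_force: [-0.1, -1.2, 0.4]
finger_gap: 60.6
finger_force: 0.0
delta [137.5 -35.7  31.7] [ 0.166 -0.087 -0.228] | rows 2.9
```

```bash
python3 nudge.py '[[40,-11,9,0.05,-0.03,-0.07],[85,-22,19,0.1,-0.05,-0.14],[137.5,-35.7,31.7,0.166,-0.087,-0.228],[137.5,-35.7,31.7,0.166,-0.087,-0.228],[137.5,-35.7,31.7,0.166,-0.087,-0.228]]' 50
python3 - <<'E'
from t import *
exec(open("tips.py").read().replace("from t import *",""))
delta([591,305.7,95],tool(RC,np.pi/2))
for n in("side","top"):
    z=np.load(n+"0.npz") 
    a,d=manip.camera(n); P=cloud(n,d).reshape(-1,3); 
    k=(d.ravel()>0)&(P[:,2]>108)&(P[:,2]<121)&(np.hypot(P[:,0]-591,P[:,1]-306)<60)
    if k.sum()>10: print(n,"bar",k.sum(),cv2.minAreaRect(P[k][:,:2].astype(np.float32)))
    if n=="side":
        u,v=proj(n,[591,306,150])[0].astype(int); cv2.imwrite("pics/g1.png",cv2.resize(a[max(v-45,0):v+45,u-45:u+45,::-1],(560,560),interpolation=cv2.INTER_CUBIC))
E
```

```text
clock: 8.2
eef_pos: [591.1, 304.0, 197.1]
eef_rot: [-3.141, 0.002, 1.196]
wrist_force: [0.1, -1.0, 0.8]
finger_gap: 50.0
finger_force: 0.0
gap 50.03153461015678
97 z [-52.1 -34.4 -29.9 -24.8] y [24.6 34.4 37.6]
105 z [-48.1 -30.9 -25.8 -23.6] y [-37.5 -27.  -24.1]
delta [  2.5  -1.1 104.1] [ 0.001 -0.    -0.004] | rows 2.1
side bar 150 ((589.9600830078125, 304.08740234375), (86.15750885009766, 17.37751007080078), 68.4629898071289)
top bar 211 ((590.8878784179688, 306.1048583984375), (83.94525146484375, 15.993142127990723), 68.31134033203125)
```

View pics/g1.png

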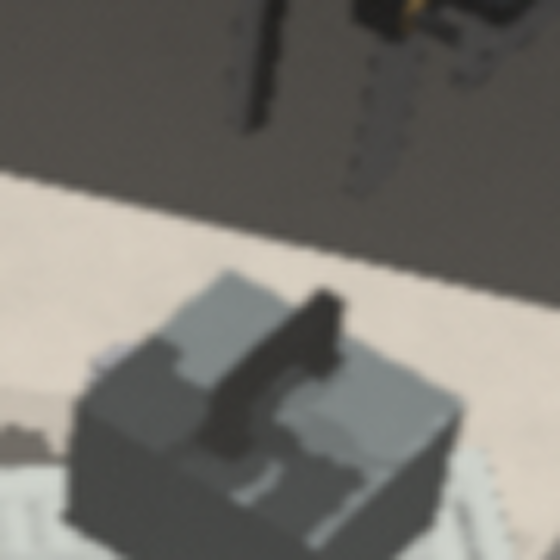

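The side view shows the fingers above the handle. Their tips are at about (255,125) and (355,190), with the bar running from (230,430) to (325,300). I'll descend in stages and watch the force.

```bash
python3 nudge.py '[[1,-0.5,30,0,0,-0.005],[2.5,-1,60,0,0,-0.01],[2.5,-1,80,0,0,-0.01],[2.5,-1,95,0,0,-0.01],[2.5,-1,102,0,0,-0.01]]' 50
python3 nudge.py '[[0,0,3,0,0,0],[0,0,6,0,0,0],[0,0,9,0,0,0],[0,0,9,0,0,0]]'
python3 tips.py
```

```text
clock: 8.85
eef_pos: [591.1, 305.2, 98.6]
eef_rot: [3.139, -0.001, 1.205]
wrist_force: [-0.3, -0.8, -0.3]
finger_gap: 50.2
finger_force: 0.0
clock: 9.25
eef_pos: [591.3, 306.0, 89.5]
eef_rot: [3.14, -0.001, 1.206]
wrist_force: [0.1, -0.6, 0.1]
finger_gap: 50.1
finger_force: 0.0
gap 50.11408411989205
354 z [ 7.9 11.7 13.5 15. ] y [ 0.6 29.2 57.2]
252 z [ 6.5 11.1 12.6 14.4] y [-58.  -31.6  -1.2]
```

```bash
python3 nudge.py '[[0,0,2,0,0,0],[0,0,4,0,0,0],[0,0,6,0,0,0],[0,0,6,0,0,0]]'
python3 - <<'E'
from t import *
p,r,s=now()
for n in("side","top"):
    a,d=manip.camera(n); P=cloud(n,d).reshape(-1,3); L=r.inv().apply(P-p); g=a.reshape(-1,3).mean(1)
    # points standing above the lid, off the bar, in the fingers' strip
    k=(d.ravel()>0)&(np.abs(L[:,0])<16)&(np.abs(L[:,1])>20)&(np.abs(L[:,1])<40)&(P[:,2]<140)&(P[:,2]>83)
    for sg in(1,-1):
        q=P[k&(L[:,1]*sg>0)]; print(n,sg,len(q),np.sort(q[:,2])[:6].round(1))
x=a
E
```

```text
clock: 9.7
eef_pos: [591.1, 305.9, 83.0]
eef_rot: [3.14, -0.001, 1.206]
wrist_force: [-0.2, 0.2, 0.5]
finger_gap: 50.0
finger_force: 0.0
side 1 54 [ 83.3  83.6  83.7  83.9 112.7 113. ]
side -1 63 [83.2 83.4 83.7 83.8 84.7 84.8]
top 1 34 [107.6 110.7 110.9 111.6 113.2 114.7]
top -1 3 [107.8 110.6 114.9]
```

```bash
python3 nudge.py '[[0,0,1,0,0,0],[0,0,2,0,0,0],[0,0,3,0,0,0],[0,0,3,0,0,0]]'; python3 nudge.py '[[0,0,0.5,0,0,0],[0,0,1,0,0,0],[0,0,1.5,0,0,0],[0,0,2,0,0,0]]'
```

```text
clock: 10.2
eef_pos: [591.2, 306.0, 80.2]
eef_rot: [3.14, -0.001, 1.206]
wrist_force: [-0.4, -0.4, -0.3]
finger_gap: 50.0
finger_force: 0.0
clock: 10.6
eef_pos: [591.3, 306.0, 78.4]
eef_rot: [3.14, -0.001, 1.206]
wrist_force: [0.5, 1.3, 0.1]
finger_gap: 49.8
finger_force: 0.0
```

No contact below the lid height, so the real tips end about 22 mm short of the reported TCP, as the cameras show. The correct grasp is at TCP z of about 70.

```bash
python3 nudge.py '[[0,0,2,0,0,0],[0,0,4,0,0,0],[0,0,6,0,0,0],[0,0,8,0,0,0],[0,0,8,0,0,0]]'; python3 nudge.py '[[0,0,0,0,0,0],[0,0,0,0,0,0],[0,0,0,0,0,0],[0,0,0,0,0,0],[0,0,0,0,0,0]]' 8 50
```

```text
clock: 11.1
eef_pos: [591.2, 305.9, 70.0]
eef_rot: [3.14, -0.001, 1.206]
wrist_force: [0.1, -0.1, 0.3]
finger_gap: 50.3
finger_force: 0.0
clock: 11.6
eef_pos: [591.3, 306.0, 70.5]
eef_rot: [3.14, -0.001, 1.206]
wrist_force: [0.6, 1.0, -1.6]
finger_gap: 15.4
finger_force: 50.0
```

```bash
python3 nudge.py '[[0,0,-3,0,0,0],[0,0,-8,0,0,0],[0,0,-15,0,0,0],[0,0,-25,0,0,0],[0,0,-40,0,0,0]]'; python3 -c "
from t import *
p,r,s=now(); print(s['moment'],s['joints'])"
```

```text
clock: 12.1
eef_pos: [591.0, 305.9, 111.0]
eef_rot: [3.141, -0.0, 1.206]
wrist_force: [-0.1, 1.2, -4.0]
finger_gap: 15.4
finger_force: 50.0
[-0.0692797  -0.01247468  0.00710339] [ 4.22749747e-01  6.14944833e-01  1.23202252e+00 -4.47845529e-04
  1.29358210e+00  7.88122187e-01]
```

```bash
python3 -c "
from t import *
T=deck([11,0,72+110]);print(T); delta(T,tool(RD,np.pi/2)); delta([591,305.9,290],tool(Ro.from_euler('z',-.365),np.pi/2))"
```

```text
[469.38537944 -61.66267246 244.91758538]
delta [-386.6   17.8 -134.1] [-0.521  0.043 -0.162] | rows 8.2
delta [ 1.00e-01  2.00e-01 -1.79e+02] [ 0.001 -0.    -0.   ] | rows 3.6
```

```bash
python3 nudge.py '[[0,0,-20,0,0,0],[0,0,-50,0,0,0],[0,0,-85,0,0,0],[-15,0,-120,-0.02,0,-0.01],[-40,2,-150,-0.05,0,-0.02]]'; python3 nudge.py '[[-35,2,-5,-0.05,0,-0.02],[-70,4,-10,-0.1,0.01,-0.03],[-105,5,-13,-0.15,0.01,-0.05],[-140,6,-16,-0.2,0.02,-0.06],[-175,8,-18,-0.24,0.02,-0.08]]';python3 -c "
from t import *
delta(deck([11,0,72+110]),tool(RD,np.pi/2))"
```

```text
clock: 12.6
eef_pos: [578.4, 268.1, 263.2]
eef_rot: [3.088, -0.002, 1.227]
wrist_force: [0.3, -1.3, -4.0]
finger_gap: 15.5
finger_force: 50.0
clock: 13.1
eef_pos: [524.9, 99.6, 280.3]
eef_rot: [2.846, -0.007, 1.308]
wrist_force: [2.2, 0.1, -3.4]
finger_gap: 15.4
finger_force: 50.0
delta [-170.4  -21.2   29.2] [-0.228  0.018 -0.06 ] | rows 3.5
```

```bash
python3 nudge.py '[[-35,-4,6,-0.05,0,-0.01],[-75,-9,12,-0.1,0.01,-0.03],[-115,-14,18,-0.15,0.01,-0.04],[-150,-19,24,-0.2,0.02,-0.05],[-170.4,-21,29,-0.228,0.018,-0.06]]'; python3 nudge.py '[[0,0,0,0,0,0],[0,0,0,0,0,0],[0,0,0,0,0,0]]'; python3 - <<'E'
from t import *
delta(deck([11,0,72+110]),tool(RD,np.pi/2))
cp=[]
for n in("top","side"):
    a,d=manip.camera(n); np.savez(n+"1.npz",p=a,d=d)
    a=np.ascontiguousarray(a)
    u,v=proj(n,deck([-76,0,90]))[0].astype(int); b=a[v-45:v+45,u-45:u+45,::-1]; b=cv2.resize(b,(396,396),interpolation=cv2.INTER_CUBIC)
    for q,c in(((-76,0,41.5),(0,0,255)),((-76,0,6.5+110),(0,255,0))):
        w=(proj(n,deck(q))[0]-[u-45,v-45]+.5)*4.4; cv2.circle(b,tuple(w.astype(int)),3,c,-1)
    cp.append(b)
cv2.imwrite("pics/p1.png",np.hstack(cp))
E
```

```text
clock: 13.6
eef_pos: [468.8, -62.2, 244.5]
eef_rot: [2.618, 0.001, 1.369]
wrist_force: [0.6, -1.0, -4.6]
finger_gap: 15.7
finger_force: 50.0
clock: 13.9
eef_pos: [470.7, -60.0, 244.6]
eef_rot: [2.621, 0.0, 1.37]
wrist_force: [-0.2, -0.4, -5.4]
finger_gap: 15.6
finger_force: 50.0
delta [-1.9 -0.7 -0.7] [-0.003  0.001 -0.   ] | rows 0.0
```

View pics/p1.png

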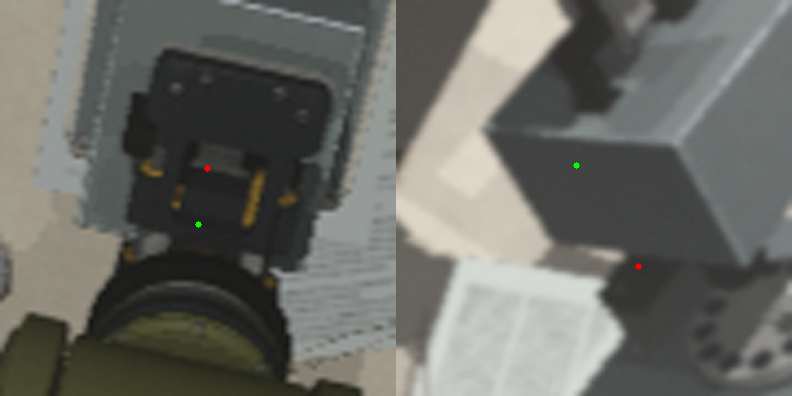

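The wrist hides the tongue in the top view. The side view shows the cover's -y face, with corners at about (490,130), (675,145), (740,265) and (560,245) of the joined picture. I'll measure the cover's faces by depth against the expected grasp pose.

```bash
cat > cv.py <<'E'
from t import *
def covfit(n,d,a):
    p,r,s=now(); RT=r*Ro.from_euler('x',np.pi)*Ro.from_euler('z',-np.pi/2)
    o=p+70.5*r.as_matrix()[:,2]
    P=cloud(n,d); L=RT.inv().apply(P.reshape(-1,3)-o); ok=d.ravel()>0
    print(n,"cover pose in deck by tool:",indeck(o).round(1),(RD.inv()*RT).as_rotvec().round(3))
    def fit(k,ax,nm):
        q=L[k]
        if len(q)<60: print(nm,"few",len(q)); return
        for _ in range(4):
            c=np.median(q,0) if _==0 else q.mean(0); v=np.linalg.svd(q-c,full_matrices=False)[2][2]; v*=np.sign(v[ax]); q=L[k]; q=q[np.abs((q-c)@v)<2]
        i=[j for j in range(3) if j!=ax]
        print(" ",nm,len(q),"c",c.round(1),"at origin-line",(c@v/v[ax]).round(1),"n",v.round(3),"ext",[np.percentile(q[:,j],[.5,99.5]).round(1) for j in i])
    b=ok&(np.abs(L[:,0])<72)&(np.abs(L[:,1])<66)
    fit(b&(np.abs(L[:,2]-80)<6)&(np.abs(L[:,0])>12),2,"top z=80")
    fit(b&(np.abs(L[:,1]+58)<6)&(L[:,2]>5)&(L[:,2]<75)&(np.abs(L[:,0])<62),1,"side y=-58")
    fit(b&(np.abs(L[:,1]-58)<6)&(L[:,2]>5)&(L[:,2]<75)&(np.abs(L[:,0])<62),1,"side y=58")
    fit(b&(np.abs(L[:,0]-66)<6)&(L[:,2]>5)&(L[:,2]<75)&(np.abs(L[:,1])<55),0,"end x=66")
if __name__=="__main__":
    for n in("top","side"): z=np.load(n+"1.npz"); covfit(n,z["d"],z["p"])
    # re-measure reader features in deck frame with both views (saved first pictures): knob, head, switch
    for n in("top","side"):
        z=np.load(n+"0.npz"); P=cloud(n,z["d"]); L=indeck(P.reshape(-1,3)); g=z["p"].reshape(-1,3).mean(1); ok=z["d"].ravel()>0
        for nm,lo,hi in(("switch top",(-100,-40,37),(-50,40,46)),("knob top",(-25,-25,69),(25,25,77)),("head top",(40,-30,34),(75,30,42)),("deckface",(-95,-80,-4),(80,80,6))):
            k=ok&np.all((L>lo)&(L<hi),1)&(g<90 if nm!="deckface" else g>0); q=L[k]
            if len(q)>5: print(n,nm,len(q),"med",np.median(q,0).round(1),"x",np.percentile(q[:,0],[1,99]).round(1),"y",np.percentile(q[:,1],[1,99]).round(1))
E
python3 cv.py
```

```text
top cover pose in deck by tool: [ 11.2   2.1 110.4] [-0.     0.003  0.   ]
  top z=80 1096 c [21.7  6.6 79.5] at origin-line 79.6 n [0.004 0.002 1.   ] ext [array([-65.4,  65.4]), array([-57.1,  57.9])]
side y=-58 few 0
side y=58 few 0
  end x=66 485 c [65.  -0.1 41.7] at origin-line 64.8 n [ 1.    -0.001 -0.003] ext [array([-54.2,  54.4]), array([ 5.6, 74.8])]
side cover pose in deck by tool: [ 11.2   2.1 110.4] [-0.     0.003  0.   ]
  top z=80 996 c [18.8 -9.1 80.9] at origin-line 81.0 n [0.006 0.001 1.   ] ext [array([-64.9,  66.8]), array([-57.3,  58.1])]
  side y=-58 901 c [  2.4 -56.4  40.6] at origin-line -56.5 n [ 0.001  1.    -0.002] ext [array([-61.2,  61.6]), array([ 5.5, 74.5])]
side y=58 few 1
  end x=66 992 c [65.1 -1.6 40.8] at origin-line 64.9 n [ 1.    -0.001 -0.003] ext [array([-54.4,  54.5]), array([ 5.3, 74.8])]
top switch top 181 med [-76.1  -0.2  40. ] x [-92.9 -61.3] y [-24.9  24. ]
top knob top 81 med [-0.6 -1.7 70.8] x [-15.4  14.4] y [-15.   15.2]
top head top 69 med [57.1 -0.6 36.4] x [50.  63.7] y [-16.9  16.8]
top deckface 2641 med [2.9 3.4 0.5] x [-92.8  79. ] y [-78.8  78.8]
side switch top 137 med [-68.3  -2.2  41.1] x [-86.4 -58.8] y [-25.4  21.6]
side knob top 43 med [ 7.4 -8.1 72. ] x [-10.4  18.1] y [-16.4  13.4]
side head top 51 med [60.7 -0.4 37.1] x [51.5 65.4] y [-17.6  15.9]
side deckface 1703 med [ 24.5 -37.6   2.1] x [-92.3  79.5] y [-79.   78.7]
```

```bash
python3 nudge.py '[[-1.5,0.2,0,0,0,0],[-3,0.4,8,0,0,0],[-3,0.4,25,0,0,0],[-3,0.4,45,0,0,0],[-3,0.4,60,0,0,0]]'; python3 nudge.py '[[0,0,4,0,0,0],[0,0,6,0,0,0],[0,0,6,0,0,0],[0,0,6,0,0,0]]';python3 - <<'E'
from cv import *
for n in("top","side"):
    a,d=manip.camera(n); covfit(n,d,a); np.savez(n+"2.npz",p=a,d=d)
    P=cloud(n,d); L=indeck(P.reshape(-1,3)); ok=d.ravel()>0; g=a.reshape(-1,3).mean(1)
    k=ok&np.all((L>(-97,-28,5))&(L<(-50,28,47)),1)&(g<95); q=L[k]
    if len(q)>10: print("switch",len(q),[np.percentile(q[:,j],[1,50,99]).round(1) for j in range(3)])
E
```

```text
clock: 14.5
eef_pos: [499.6, -69.5, 190.3]
eef_rot: [2.622, 0.001, 1.37]
wrist_force: [0.5, 0.3, -4.6]
finger_gap: 15.6
finger_force: 50.0
clock: 14.9
eef_pos: [502.3, -70.1, 187.3]
eef_rot: [2.62, 0.001, 1.37]
wrist_force: [-0.0, -0.9, -4.1]
finger_gap: 15.5
finger_force: 50.0
top cover pose in deck by tool: [11.4 -1.8 44.7] [-0.001  0.002 -0.001]
  top z=80 898 c [18.1  8.9 79.1] at origin-line 79.1 n [0.002 0.    1.   ] ext [array([-65.4,  65.2]), array([-57.1,  58. ])]
side y=-58 few 1
side y=58 few 0
  end x=66 389 c [64.6  0.3 41.5] at origin-line 64.4 n [ 1.     0.    -0.006] ext [array([-54.4,  54.3]), array([ 5.6, 74.6])]
side cover pose in deck by tool: [11.4 -1.8 44.6] [-0.001  0.002 -0.001]
  top z=80 976 c [17.5 -9.2 80.8] at origin-line 80.8 n [0.004 0.001 1.   ] ext [array([-66. ,  67.1]), array([-57.6,  57.2])]
  side y=-58 841 c [  1.5 -56.4  40.7] at origin-line -56.5 n [-0.001  1.    -0.002] ext [array([-61.5,  61.2]), array([ 5.4, 74.3])]
side y=58 few 0
  end x=66 906 c [64.9 -1.7 40.7] at origin-line 64.7 n [ 1.     0.003 -0.005] ext [array([-54.4,  54.7]), array([ 5.5, 74.8])]
```

```bash
cat > st.py <<'E'
from t import *
p,r,s=now(); o=p+70.5*r.as_matrix()[:,2]; print("cover",indeck(o).round(2),"F deck",RD.inv().apply(s["wrist_force"]).round(1),"M",RD.inv().apply(s["moment"]).round(2))
E
python3 st.py; python3 nudge.py '[[0.5,0.3,3,0,0,0],[0.5,0.3,6,0,0,0],[0.5,0.3,9,0,0,0],[0.5,0.3,9,0,0,0]]'; python3 st.py; python3 nudge.py '[[0,0,1,0,0,0],[0,0,2,0,0,0],[0,0,3,0,0,0],[0,0,4,0,0,0]]'; python3 st.py
```

```text
cover [11.41 -1.76 44.64] F deck [-1.6 -0.2 -3.2] M [-0.01  0.65  0.02]
clock: 15.4
eef_pos: [506.9, -70.5, 178.4]
eef_rot: [2.622, 0.001, 1.37]
wrist_force: [-0.6, -0.6, -3.7]
finger_gap: 15.5
finger_force: 50.0
cover [10.8  -1.31 34.66] F deck [-2.3 -0.7 -3. ] M [-0.05  0.64 -0.01]
clock: 15.8
eef_pos: [508.9, -70.9, 175.5]
eef_rot: [2.621, 0.001, 1.37]
wrist_force: [-0.7, 0.4, -4.4]
finger_gap: 15.8
finger_force: 50.0
cover [11.21 -1.3  31.08] F deck [-2.9  0.2 -3.4] M [-0.03  0.63 -0.01]
```

```bash
for i in 1; do python3 nudge.py '[[0,0,2,0,0,0],[0,0,4,0,0,0],[0,0,6,0,0,0],[0,0,8,0,0,0]]'; python3 st.py; done
```

```text
clock: 16.2
eef_pos: [512.8, -71.8, 168.4]
eef_rot: [2.621, 0.001, 1.37]
wrist_force: [0.7, -0.0, -4.5]
finger_gap: 15.3
finger_force: 50.0
cover [11.12 -1.33 22.92] F deck [-1.7  0.1 -4.3] M [-0.03  0.7   0.02]
```

```bash
python3 nudge.py '[[0,0,2,0,0,0],[0,0,4,0,0,0],[0,0,6,0,0,0],[0,0,8,0,0,0]]'; python3 st.py
```

```text
clock: 16.6
eef_pos: [516.8, -72.5, 161.5]
eef_rot: [2.621, 0.001, 1.37]
wrist_force: [0.3, -1.0, -4.3]
finger_gap: 15.6
finger_force: 50.0
cover [11.13 -1.33 14.96] F deck [-1.7 -0.9 -4. ] M [-0.03  0.66  0.06]
```

```bash
python3 nudge.py '[[0,0,2,0,0,0],[0,0,4,0,0,0],[0,0,6,0,0,0],[0,0,8,0,0,0]]'; python3 st.py; python3 nudge.py '[[0,0,1,0,0,0],[0,0,2,0,0,0],[0,0,3,0,0,0],[0,0,4,0,0,0]]'; python3 st.py
```

```text
clock: 17.0
eef_pos: [520.7, -73.3, 154.6]
eef_rot: [2.621, 0.001, 1.37]
wrist_force: [-0.5, -0.4, -5.0]
finger_gap: 15.3
finger_force: 50.0
cover [11.14 -1.34  6.97] F deck [-2.9 -0.5 -4.1] M [ 0.01  0.65 -0.03]
clock: 17.4
eef_pos: [522.6, -73.7, 151.2]
eef_rot: [2.621, 0.001, 1.37]
wrist_force: [-0.6, 0.4, -4.3]
finger_gap: 15.5
finger_force: 50.0
cover [11.12 -1.33  3.08] F deck [-2.7  0.3 -3.3] M [-0.02  0.74 -0.01]
```

Close to home. I'll take fine steps until the rim seats.

```bash
python3 nudge.py '[[0,0,0.5,0,0,0],[0,0,1,0,0,0],[0,0,1.5,0,0,0],[0,0,1.5,0,0,0]]'; python3 st.py; python3 nudge.py '[[0,0,0.3,0,0,0],[0,0,0.6,0,0,0],[0,0,1,0,0,0],[0,0,1,0,0,0]]'; python3 st.py
```

```text
clock: 17.8
eef_pos: [523.2, -73.9, 149.9]
eef_rot: [2.621, 0.001, 1.37]
wrist_force: [-2.1, -0.5, -2.9]
finger_gap: 16.0
finger_force: 50.0
cover [11.08 -1.41  1.66] F deck [-3.1 -0.9 -1.5] M [-0.17  0.79  0.02]
clock: 18.2
eef_pos: [522.9, -74.0, 149.3]
eef_rot: [2.623, 0.001, 1.37]
wrist_force: [-20.3, 0.8, 9.9]
finger_gap: 15.5
finger_force: 50.0
cover [10.42 -1.57  1.19] F deck [-12.4  -3.3  18.6] M [-0.66  2.34  0.03]
```

```bash
python3 nudge.py '[[0,0,-0.5,0,0,0],[0,0,-0.7,0,0,0],[0,0,-0.7,0,0,0]]' - 10; python3 st.py; python3 nudge.py '[[0,0,0,0,0,0],[0,0,0,0,0,0],[0,0,0,0,0,0],[0,0,0,0,0,0]]' 40; python3 nudge.py '[[0,0,-8,0,0,0],[0,0,-25,0,0,0],[0,0,-60,0,0,0],[0,0,-100,0,0,0],[0,0,-140,0,0,0]]';  python3 -c "
from t import *
print(now()[2]['joints'])"
```

```text
clock: 18.5
eef_pos: [523.3, -74.0, 149.7]
eef_rot: [2.621, 0.001, 1.37]
wrist_force: [-4.9, -0.6, -1.3]
finger_gap: 15.8
finger_force: 10.0
cover [11.07 -1.4   1.37] F deck [-4.7 -1.5  1.2] M [-0.3   0.95 -0.04]
clock: 18.9
eef_pos: [523.6, -73.9, 150.0]
eef_rot: [2.62, 0.001, 1.37]
wrist_force: [-0.5, -0.7, 0.7]
finger_gap: 39.3
finger_force: 0.0
clock: 19.4
eef_pos: [453.9, -59.6, 272.8]
eef_rot: [2.621, 0.001, 1.37]
wrist_force: [1.5, 0.1, 0.5]
finger_gap: 40.1
finger_force: 0.0
[-0.21478079 -0.3105618   2.00577798  0.0079608   0.92580045 -0.01698125]
```

Now I'll check that the cover lies flat and home.

```bash
python3 nudge.py '[[0,0,-30,0,0,0],[0,0,-60,0,0,0],[0,0,-60,0,0,0]]' >/dev/null; python3 - <<'E'
from t import *
cp=[]
for n in("top","side"):
    a,d=manip.camera(n); P=cloud(n,d); L=indeck(P.reshape(-1,3))-[11,0,1.5]; ok=d.ravel()>0
    b=ok&(np.abs(L[:,0])<72)&(np.abs(L[:,1])<66)
    for nm,k,ax in(("top",b&(np.abs(L[:,2]-80)<6)&(np.abs(L[:,0])>12),2),("y-58",b&(np.abs(L[:,1]+58)<6)&(L[:,2]>5)&(L[:,2]<75)&(np.abs(L[:,0])<60),1),("x66",b&(np.abs(L[:,0]-66)<6)&(L[:,2]>5)&(L[:,2]<75)&(np.abs(L[:,1])<52),0)):
        q=L[k]
        if len(q)<60: continue
        for _ in range(3):
            c=q.mean(0); v=np.linalg.svd(q-c,full_matrices=False)[2][2]; v*=np.sign(v[ax]); q=L[k]; q=q[np.abs((q-c)@v)<2]
        print(n,nm,len(q),"c",c.round(1),"n",v.round(3),[np.percentile(q[:,j],[.5,99.5]).round(1) for j in range(3)])
    u,v=proj(n,deck([0,0,40]))[0].astype(int); cp.append(cv2.resize(a[v-55:v+55,u-55:u+55,::-1],(396,396),interpolation=cv2.INTER_CUBIC))
cv2.imwrite("pics/e1.png",np.hstack(cp))
E
```

```text
top top 1422 c [10.1 -0.2 78.9] n [0.002 0.001 1.   ] [array([-63.9,  64.5]), array([-58.2,  56. ]), array([76.9, 80.8])]
top x66 329 c [64.6  0.2 41.6] n [1.    0.001 0.001] [array([63.6, 65.6]), array([-50.8,  51.1]), array([ 6.1, 74.5])]
side top 1015 c [13.2 -7.6 80.4] n [ 0.004 -0.002  1.   ] [array([-66.2,  66.9]), array([-59.2,  56.7]), array([78.2, 82.3])]
side y-58 749 c [  2.3 -57.8  40.8] n [-0.001  1.    -0.002] [array([-59.2,  59.7]), array([-59.6, -55.9]), array([ 5.2, 74.5])]
side x66 821 c [64.7 -0.6 40.7] n [ 1.    -0.001 -0.   ] [array([62.8, 66.6]), array([-51.5,  51.7]), array([ 5.4, 74.4])]
```

View pics/e1.png

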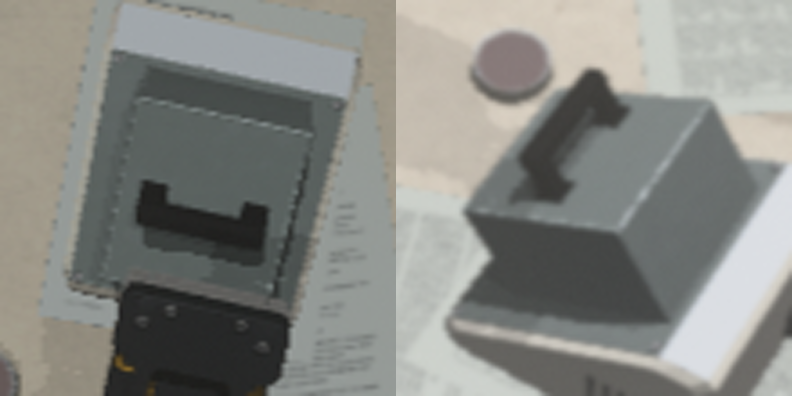

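The cover sits flat and square on the deck, tilted less than 0.005 rad and at the right height, with the gripper clear and the neighbouring things in place. I'll hand it in.

```bash
python3 -c "
from cell import manip
print(manip.sign_off())"
```

```text
the job is handed in; nothing more can be done
None
```

I handed the job in, verdict not shown: the capped tube stands before the reading head, and the cover lies flat on the deck with its tongue home in the slot (by camera and force checks), let go and the gripper clear.

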